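# Make up a centrifuge counterweight on a sprung pan scale

## Task

Make up the counterweight load for the centrifuge: the slide box already lies on the pan of the sprung scale; stand bottles from the front of the worktop upright on the pan beside it (or take them off again) until the scale's pointer rests between the two prongs of the index clip on the column. The two large bottles each weigh about twice as much as a small one. Leave the slide box on the pan and the clip where it is set, do not knock bottles over or bottom out the pan, keep bottles you do not need standing on the worktop, and do not disturb the petri dish, timer and tally counter.

Things in the scene. Friction and masses are not known exactly. Their poses are not given: they have to be found in the camera images.
- scale: sprung pan scale, fixed to the worktop: grey base 140 x 385 mm, 30 mm high, with a 165 mm tall column near its left (+y) end; origin on the worktop under the centre of the base, x away from the robot, y to the left along the pan, z up
- pan_mid (a point): centre of the upper face of the steel pan, a 130 mm (x) x 300 mm (y) tray with a 5 mm lip, axes as the scale's; about 105 mm above the worktop at the start, moves only straight down. The slide box lies on its left end (y about +30 to +145 mm from here); the rest, y -145 to +25 mm, is free for a row of three bottles (say at y -118, -58 and +2 mm, x 0)
- pan (a joint): how far the pan is down, m (near 0 at the start with the slide box on it, grows downwards, stop at 0.058); the spring yields about 8 mm per 0.1 kg, so about 16 mm for each large and 8 mm for each small bottle, and swings for about a second after a change
- pointer (a point): middle of the black pointer blade (4 mm thick) that sticks out from the left end of the pan across the column's white face; it moves with the pan
- index_mid (a point): point midway between the two dark horizontal prongs of the index clip on the column, where the pointer shall stand; prongs 4 mm thick with 17 mm clear between them
- index (a joint): how far down the index clip is set, m, in the same measure as joint pan: the pointer is centred between the prongs when both are equal. It stays as set
- slide_box: blue box for microscope slides 88 x 99 x 34 mm, shut, filled, 0.29 to 0.37 kg, lying on the left end of the pan; origin at the centre of its underside
- large_1: large white screw-cap bottle, 54 mm diameter, 112 mm tall (cylinder up to 90 mm, then shoulder; cap 32 mm wide from 92 mm up), about 0.20 kg; origin at the centre of its underside, z up
- large_2: large white screw-cap bottle, 54 mm diameter, 112 mm tall (cylinder up to 90 mm, then shoulder; cap 32 mm wide from 92 mm up), about 0.20 kg; origin at the centre of its underside, z up
- small_1: small white screw-cap bottle, 44 mm diameter, 88 mm tall (cylinder up to 70 mm, then shoulder; cap 28 mm wide from 72 mm up), about 0.10 kg; origin at the centre of its underside, z up
- small_2: small white screw-cap bottle, 44 mm diameter, 88 mm tall (cylinder up to 70 mm, then shoulder; cap 28 mm wide from 72 mm up), about 0.10 kg; origin at the centre of its underside, z up
- petri_dish: petri dish 91 mm across, 16 mm high, on the worktop among the bottles; origin at the centre of its underside; bystander
- timer: lab timer 70 x 66 x 19 mm on the worktop behind the dish; origin at the centre of its underside; bystander
- counter: round tally counter 58 x 56 x 24 mm on the worktop in front of the dish; origin at the centre of its underside; bystander
There are look-alikes about, which are no part of the job. Leave any blue look-alike of the large_2 alone.

How it is judged:
By the outcome, as a careful person would: the job done as asked, in the order asked, and still so for the second after the job is handed in, with the robot touching nothing.
It also fails if it takes over 72 s, if anything falls off the work surface, if the arm or the gripper's body presses on something with over 40 N, if the wrist force passes 120 N, or if a joint passes its speed limit or range.

## Robot

A 6-joint arm with a two-finger parallel gripper is mounted at the origin on a cart in front of the work surface, level with it; the furniture and walls round the work are solid. World frame = base frame: x ahead of the robot, y to its left, z up, the work surface at z = 0. Lengths are in m, angles in rad, forces in N, time in s.
With the tool pointing down it reaches from about 0.275 to 0.75 m from the base axis. Payload 10.2 kg.
Tool frame: the origin (TCP) lies midway between the tips of the shut fingers; the grasp point (between the pads) lies 19 mm behind it; z points along the fingers, y is the line along which they close (so a half turn about z gives the same grasp; the last joint's range is limited). The gripper opens to 85 mm and grips with 20 to 120 N. Pads are 22 mm wide; open, the fingers measure 114 mm over their backs; the gripper's body (76 mm by 85 mm) begins 54 mm behind the grasp point. The pads swing forward as they close: fully open they stand 13 mm farther back than shut.
Start: joints at [-1.525, 0.313, 1.498, -0, 1.331, -0.223], TCP at [0.139, -0.506, 0.231] pointing down, gripper open.
Joint ranges: [-2.94, 2.94], [-0.97, 2.17], [0.19, 2.56], [-1.23, 4.37], [0.02, 3.11], [-2.88, 2.88]. Speed limits (rad/s): [2.39, 2.39, 3.01, 3.14, 3.14, 3.14].

## Interface

Orientations are given as a unit quaternion [w, x, y, z].
In Python, from workcell import manip, camera, workorder gives the robot as it stands. The module is installed in compiled form; this text tells all that it offers.
- The arm moves only by the tool arm_command, never from a script. Its argument "commands" is a list of rows, each an object with "translation": the shift along the tool's x, y, z in units of 300 mm (1.0 is 300 mm), a list of three; "angular": the turn, a rotation vector about the tool's x, y, z in units of pi/2 rad (1.0 is pi/2 rad), a list of three. A call has 1 to 10 rows; each row is the pose to reach, as a shift and turn from the pose commanded when the call began, along the tool's axes at that moment; what a row does not reach only later rows make up. A row lasts 1/10 s, in which the tool goes at most 50 mm and 8.59 degrees, less where a joint would pass 70% of its speed; a pose out of reach is approached as far as the arm can. A call with a number of a shift or a turn outside -1 to 1 is refused whole. A call with a gripper value outside its range is refused whole. "gripper" is the opening, from 0 (shut) to 1 (fully open), set as the call begins (left out, the last holds). The fingers move at their own pace and stop on an object; "squeeze" is the grip in N (left out, the last holds). Time passes only in rows, so rows that repeat a pose let the fingers close. It gives the time, the measured TCP pose, the force, the opening and the grip force at its end, in the units of the state.
- manip.get_state(): the state, without advancing time (a new reading comes with each control period).
- camera(name): name is "scene" or "top" or "wrist"; returns a dict with "frame" (400x640x3 uint8, red, green, blue), "depth" (400x640 float32, m along the optical axis (not along the pixel's ray), 0 where there is no reading), "vertical_fov" (degrees; the focal length in pixels is half the picture's height over the tangent of half this angle, whatever the lens; pixels are square), "cx", "cy" (the principal point, pixels), "rvec" (rotation vector, rad) and "tvec" (3), from world to camera coordinates, as OpenCV has them. Camera axes: x right, y down, z forward; pixel columns grow to the right and rows downward; lengths in m; the calibration is good to about 2 mm. A picture is of the moment at which its call begins.
- workorder.hand_in(): hands the job in; it is judged then, once.
The state is a dict: "clock": time; "joint_positions": joint angles; "dq": joint speeds; "joint_torque": joint torques, N m; "ee_pos": TCP position; "tool_rot": TCP orientation; "ft_force": force on the tool from outside, world axes, zero at the start; "wrist_torque": the same for the moment, N m; "finger_gap": opening from 0.0 (shut) to 1.0 (fully open); "grip_force": force on a finger pad.
Only numpy, scipy, OpenCV 4.12 (cv2) and the standard library are available. Lean on these libraries where they do the work, as an engineer would, in place of code of your own. Each camera call takes 0.05 s, during which the arm holds its last target. There are 200 camera calls.

## Working session

There is one attempt and no reset: what is moved stays moved. The work goes in short steps, Python scripts to look and compute and a tool call to move; the robot and the scene stay as the last step left them, time stands still between calls to the robot, and variables do not carry over. Pictures are saved under pics/ and viewed, at most 10 in all, crops included, and the job is handed in when it is done.

Besides the shell and the picture viewer there is one more tool, called after ">>>" as name(argument=value, ...), one argument or row to a line, values as JSON. arm_command: Moves the arm, as the interface text tells. Its arguments: {"type":"object","properties":{"commands":{"type":"array","items":{"type":"object","properties":{"translation":{"type":"array","items":{"type":"number"}},"angular":{"type":"array","items":{"type":"number"}}}}},"gripper":{"type":"number"},"squeeze":{"type":"number"}},"required":["commands"]}

```bash
mkdir -p pics; cat > h.py <<'E'
import numpy as np,cv2
from workcell import manip,camera,workorder
def cam(n):
    c=camera(n); c['R']=cv2.Rodrigues(np.array(c['rvec'],float))[0]; c['t']=np.array(c['tvec'],float).ravel()
    c['f']=200/np.tan(np.radians(c['vertical_fov'])/2); return c
def ray(c,u,v):
    d=np.array([(u-c['cx'])/c['f'],(v-c['cy'])/c['f'],1.]); return -c['R'].T@c['t'],c['R'].T@d
def onz(c,u,v,z):
    o,d=ray(c,u,v); return o+d*(z-o[2])/d[2]
def pts(c):
    v,u=np.mgrid[0:400,0:640]; D=c['depth']
    P=np.stack([(u-c['cx'])/c['f']*D,(v-c['cy'])/c['f']*D,D],-1)
    P=(P-c['t'])@c['R']; P[D==0]=np.nan; return P
def save(c,n): cv2.imwrite('pics/'+n+'.png',cv2.cvtColor(c['frame'],cv2.COLOR_RGB2BGR))
E
python3 - <<'E'
from h import *
for n in ['scene','top']:
    c=cam(n); save(c,n+'0'); print(n,-c['R'].T@c['t'],c['f'],c['R'][2]); np.save(n+'.npy',c,allow_pickle=True)
s=manip.get_state();print(s['clock'],s['ee_pos'],s['tool_rot'],s['ft_force'])
E
```

```text
scene [0.10578053 0.81133966 1.01546441] 427.5285094749765 [ 0.30377865 -0.63943459 -0.70628743]
top [ 0.34687136 -0.00888793  1.69772782] 510.67102830750076 [ 0.09874702  0.00639731 -0.99509201]
0.1 [ 0.13941514 -0.50591857  0.23079409] [-5.66454936e-04  9.90980676e-01  1.34003639e-01  6.15023137e-05] [-0.09073445 -0.00226612 -0.16617466]
```

View pics/scene0.png

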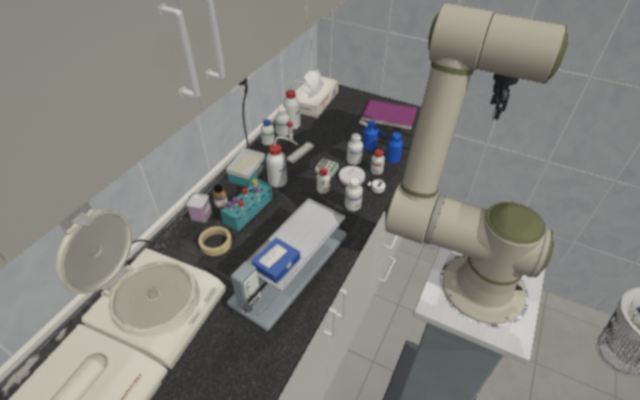

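View pics/top0.png

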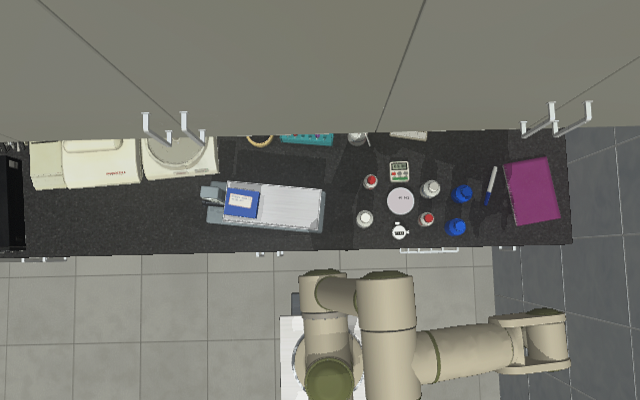

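The scene view shows the scale with its column at about (245,285), and the top view shows the large bottles at (364,218) and (430,188) and the small red-capped ones at (370,181) and (426,219). The blue bottles at (462,193) and (457,227) are look-alikes. Next I measure the bottles and pan and zoom in on the column.

```bash
python3 - <<'E'
from h import *
c=np.load('top.npy',allow_pickle=True).item(); s=np.load('scene.npy',allow_pickle=True).item()
P=pts(c)
for n,(u,v),z in [('L1',(364,218),.112),('L2',(430,188),.112),('S1',(370,181),.088),('S2',(426,219),.088),('B1',(462,193),.112),('B2',(457,227),.112),('dish',(400,201),.016),('timer',(399,171),.019),('ctr',(400,231),.024)]:
    w=P[v-18:v+19,u-18:u+19].reshape(-1,3)
    m=(np.abs(w[:,2]-z)<.006) if z>.05 else (w[:,2]>z-.007)&(w[:,2]<.05)
    if z<.05: w=w[m]; print(n,m.sum(),w.min(0).round(3),w.max(0).round(3)); continue
    w=w[m]; print(n,m.sum(),w.mean(0).round(4),((w.min(0)+w.max(0))/2).round(4),np.ptp(w,axis=0).round(3))
m=(P[...,2]>.08)&(P[...,2]<.125)&(P[...,0]<.8); m[:,:205]=0;m[:,335:]=0;m[:175]=0;m[240:]=0
r=cv2.minAreaRect(P[m][:,:2].astype(np.float32)); print('pan',r, np.median(P[m][:,2]), cv2.boxPoints(r).round(3))
m=(P[...,2]>.128)&(P[...,2]<.16); m[:,:205]=0;m[:,335:]=0;m[:175]=0;m[240:]=0
r=cv2.minAreaRect(P[m][:,:2].astype(np.float32)); print('box',r,np.median(P[m][:,2]))
im=cv2.resize(s['frame'][235:325,215:335],None,fx=6,fy=6,interpolation=cv2.INTER_CUBIC)
cv2.imwrite('pics/col.png',im[...,::-1])
E
```

```text
L1 65 [ 0.4598 -0.1231  0.1115] [ 0.4588 -0.1221  0.1118] [0.028 0.028 0.011]
L2 72 [ 0.5514 -0.3398  0.1111] [ 0.5505 -0.3396  0.112 ] [0.029 0.031 0.011]
S1 51 [ 0.5826 -0.1489  0.0871] [ 0.584  -0.1479  0.0875] [0.024 0.026 0.01 ]
S2 52 [ 0.4565 -0.3248  0.088 ] [ 0.4567 -0.324   0.0881] [0.026 0.025 0.01 ]
B1 79 [ 0.5338 -0.4417  0.1115] [ 0.5344 -0.4412  0.1122] [0.032 0.031 0.012]
B2 72 [ 0.4269 -0.4159  0.1113] [ 0.4267 -0.4158  0.1118] [0.028 0.028 0.012]
dish 574 [ 0.455 -0.306  0.009] [ 0.564 -0.189  0.03 ]
timer 381 [ 0.556 -0.278  0.012] [ 0.652 -0.215  0.03 ]
ctr 161 [ 0.395 -0.303  0.017] [ 0.477 -0.216  0.033]
pan ((0.510204553604126, 0.19858920574188232), (0.36367395520210266, 0.130804181098938), 83.3109130859375) 0.1030458266687137 [[0.424 0.026]
 [0.554 0.01 ]
 [0.596 0.372]
 [0.466 0.387]]
box ((0.5188490152359009, 0.289821982383728), (0.1627223789691925, 0.08746898174285889), 80.87791442871094) 0.1362102828629647
```

View pics/col.png

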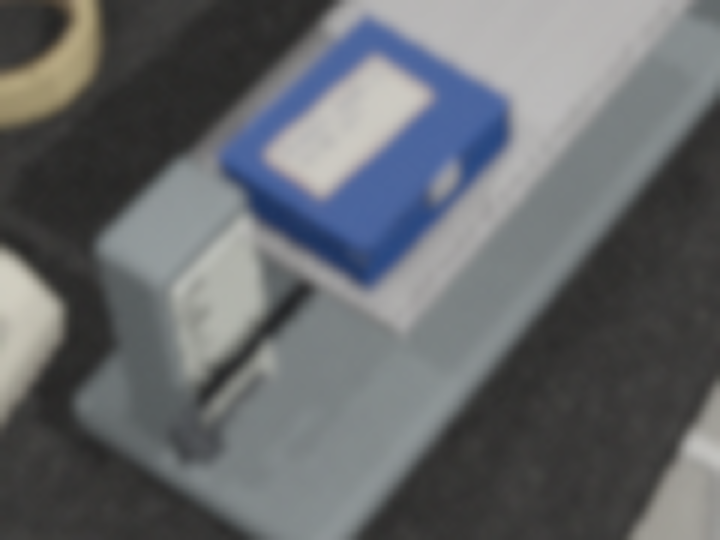

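The crop shows the column's white face at (220,300), the black pointer from (310,290) to (190,400), and the dark clip low at about (195,440). The resolution is too poor to read the index here, so I'll check the wrist camera's mounting and write a move helper.

```bash
cat >> h.py <<'E'
from scipy.spatial.transform import Rotation as Ro
def RT():
    s=manip.get_state(); q=s['tool_rot']; return s,np.array(s['ee_pos']),Ro.from_quat([q[1],q[2],q[3],q[0]]).as_matrix()
def mv(p,head=83.4,Rt=None,frm=None):
    s,p0,R=RT()
    if frm is not None: p0,R=frm
    a=np.radians(head); 
    if Rt is None: Rt=np.array([[np.cos(a),np.sin(a),0],[np.sin(a),-np.cos(a),0],[0,0,-1]]).T if 0 else np.column_stack([[np.cos(a),np.sin(a),0],[np.sin(a),-np.cos(a),0],[0,0,-1]])
    print('T',(R.T@(np.array(p)-p0)/.3).round(4),'A',(Ro.from_matrix(R.T@Rt).as_rotvec()/(np.pi/2)).round(4)); return np.array(p),Rt
E
python3 - <<'E'
from h import *
c=cam('wrist'); s,p,R=RT()
print('cam in tool', R.T@(-c['R'].T@c['t']-p), (R.T@c['R'].T).round(3), c['f'])
mv([.4595,-.1225,.20]); mv([.3,-.31,.22],45); 
E
```

```text
cam in tool [ 0.07610912  0.00085138 -0.14262745] [[ 0.    -0.954 -0.3  ]
 [ 1.     0.001 -0.002]
 [ 0.002 -0.3    0.954]] 338.6374823182545
T [ 1.3681 -0.9489  0.1041] A [-4.000e-04 -5.000e-04 -7.555e-01]
T [ 0.6896 -0.4876  0.0368] A [-5.000e-04 -3.000e-04 -3.289e-01]
```

>>> arm_command(
  commands=[
    {"translation": [0.69, -0.49, 0.037], "angular": [0, 0, -0.33]},
    {"translation": [0.69, -0.49, 0.037], "angular": [0, 0, -0.33]},
    {"translation": [0.69, -0.49, 0.037], "angular": [0, 0, -0.33]},
    {"translation": [0.69, -0.49, 0.037], "angular": [0, 0, -0.33]},
    {"translation": [0.69, -0.49, 0.037], "angular": [0, 0, -0.33]},
    {"translation": [0.69, -0.49, 0.037], "angular": [0, 0, -0.33]},
  ],
  gripper=0.88,
)

```text
clock: 0.75
ee_pos: [0.3021, -0.3056, 0.2201]
tool_rot: [-0.001, 0.923, 0.386, 0.0]
ft_force: [-0.0, 0.0, -0.1]
finger_gap: 0.878
grip_force: 0.0
```

```bash
python3 - <<'E'
from h import *
print(RT()[:2]); f=mv([.4595,-.1225,.17]); mv([.4595,-.1225,.053]);
E
```

```text
({'clock': 0.75, 'joint_positions': array([-1.06579825e+00,  1.11555565e-01,  1.77936151e+00,  9.22188274e-04,
        1.25160298e+00, -2.87738189e-01]), 'dq': array([-0.00018809,  0.01781081, -0.02643141, -0.02371807, -0.01315004,
        0.01377925]), 'joint_torque': array([  2.24923812, -31.51857376, -24.53226686,   0.24976719,
         0.04816135,   0.63941382]), 'ee_pos': array([ 0.30210814, -0.30564761,  0.2200676 ]), 'tool_rot': array([-5.08424350e-04,  9.22524974e-01,  3.85936867e-01,  3.84883710e-04]), 'ft_force': array([-0.0011025 ,  0.04317541, -0.10398581]), 'wrist_torque': array([-0.03753953, -0.05117862, -0.0832143 ]), 'grip_force': 0.0, 'finger_gap': 0.8782773920545897}, array([ 0.30210814, -0.30564761,  0.2200676 ]))
T [ 0.8029 -0.0549  0.1678] A [-2.000e-04 -8.000e-04 -4.222e-01]
T [ 0.8025 -0.0547  0.5578] A [-2.000e-04 -8.000e-04 -4.222e-01]
```

>>> arm_command(
  commands=[
    {"translation": [0.803, -0.055, 0.168], "angular": [0, 0, -0.422]},
    {"translation": [0.803, -0.055, 0.168], "angular": [0, 0, -0.422]},
    {"translation": [0.803, -0.055, 0.168], "angular": [0, 0, -0.422]},
    {"translation": [0.803, -0.055, 0.168], "angular": [0, 0, -0.422]},
    {"translation": [0.803, -0.055, 0.168], "angular": [0, 0, -0.422]},
    {"translation": [0.803, -0.055, 0.168], "angular": [0, 0, -0.422]},
    {"translation": [0.803, -0.055, 0.3], "angular": [0, 0, -0.422]},
    {"translation": [0.803, -0.055, 0.43], "angular": [0, 0, -0.422]},
    {"translation": [0.803, -0.055, 0.558], "angular": [0, 0, -0.422]},
    {"translation": [0.803, -0.055, 0.558], "angular": [0, 0, -0.422]},
  ],
)

```text
clock: 1.75
ee_pos: [0.4557, -0.1267, 0.0493]
tool_rot: [-0.004, 0.749, 0.663, -0.001]
ft_force: [-0.1, 0.3, 1.1]
finger_gap: 0.883
grip_force: 0.0
```

>>> arm_command(
  commands=[
    {"translation": [0, 0, 0]},
    {"translation": [0, 0, 0]},
    {"translation": [0, 0, 0]},
    {"translation": [0, 0, 0]},
    {"translation": [0, 0, 0]},
    {"translation": [0, 0, 0]},
  ],
  gripper=0,
  squeeze=30,
)

```text
$.commands[0]: bad value
```

```bash
python3 - <<'E'
from h import *
print(RT()[1])
for z in (.2,.18): 
  for p in ([.4927,.050],[.4995,.1094],[.5065,.169]): mv(p+[z])
c=cam('scene'); save(c,'s1')
E
```

```text
[ 0.4556769  -0.1267412   0.04928302]
T [ 0.6014  0.0467 -0.5009] A [-0.005  -0.002  -0.0044]
T [ 0.8007  0.0451 -0.5002] A [-0.005  -0.002  -0.0044]
T [ 1.0007  0.0441 -0.4996] A [-0.005  -0.002  -0.0044]
T [ 0.6012  0.0473 -0.4342] A [-0.005  -0.002  -0.0044]
T [ 0.8004  0.0456 -0.4336] A [-0.005  -0.002  -0.0044]
T [ 1.0005  0.0446 -0.4329] A [-0.005  -0.002  -0.0044]
```

>>> arm_command(
  commands=[
    {"translation": [0, 0, 0], "angular": [0, 0, 0]},
    {"translation": [0, 0, 0], "angular": [0, 0, 0]},
    {"translation": [0, 0, 0], "angular": [0, 0, 0]},
    {"translation": [0, 0, 0], "angular": [0, 0, 0]},
    {"translation": [0, 0, 0], "angular": [0, 0, 0]},
  ],
  gripper=0,
  squeeze=30,
)

```text
clock: 2.3
ee_pos: [0.4592, -0.1279, 0.055]
tool_rot: [0.002, 0.749, 0.663, 0.001]
ft_force: [-1.6, 0.3, 5.8]
finger_gap: 0.605
grip_force: 30.5
```

```bash
python3 - <<'E'
from h import *
s,p,R=RT();print(p,s['finger_gap'],s['grip_force'])
mv([.4927,.05,.22]);mv([.5065,.169,.22])
E
```

```text
[ 0.45921264 -0.12788122  0.05504081] 0.6047684882117706 30.493328642332926
T [ 0.6012  0.0412 -0.5507] A [ 0.0021  0.001  -0.0036]
T [ 1.0005  0.039  -0.5513] A [ 0.0021  0.001  -0.0036]
```

>>> arm_command(
  commands=[
    {"translation": [0, 0, -0.1], "angular": [0, 0, 0]},
    {"translation": [0, 0, -0.23], "angular": [0, 0, 0]},
    {"translation": [0, 0, -0.38], "angular": [0, 0, 0]},
    {"translation": [0.08, 0.005, -0.5], "angular": [0, 0, 0]},
    {"translation": [0.2, 0.015, -0.54], "angular": [0, 0, 0]},
    {"translation": [0.33, 0.025, -0.54], "angular": [0, 0, 0]},
    {"translation": [0.45, 0.035, -0.54], "angular": [0, 0, 0]},
    {"translation": [0.54, 0.041, -0.54], "angular": [0, 0, 0]},
    {"translation": [0.583, 0.041, -0.54], "angular": [0, 0, 0]},
    {"translation": [0.583, 0.041, -0.54], "angular": [0, 0, 0]},
  ],
)

```text
clock: 3.3
ee_pos: [0.4916, 0.0458, 0.2157]
tool_rot: [0.001, 0.748, 0.664, 0.0]
ft_force: [-0.4, 0.1, -1.5]
finger_gap: 0.603
grip_force: 33.5
```

```bash
python3 - <<'E'
from h import *
s,p,R=RT();print(p,s['finger_gap'],s['grip_force'],s['ft_force'])
c=cam('top'); P=pts(c); m=(abs(P[...,2]-.105)<.025); 
m=(P[...,2]>.095)&(P[...,2]<.112); m[:,262:]=0;m[:,:200]=0
w=P[185:235,258:322]; k=abs(w[...,2]-.1035)<.008; print(w[k].min(0),w[k].max(0),np.median(w[k],0))
save(c,'t1'); cv2.imwrite('pics/t1c.png',cv2.resize(c['frame'][140:260,180:400],None,fx=3,fy=3)[...,::-1])
E
```

```text
[0.49156915 0.04583439 0.21574598] 0.6027474907856676 33.45083421037998 [-0.36302658  0.06277419 -1.53485661]
[0.44210514 0.02270575 0.09555888] [0.57015982 0.21199422 0.11135002] [0.48504557 0.17336128 0.10296251]
```

View pics/t1c.png

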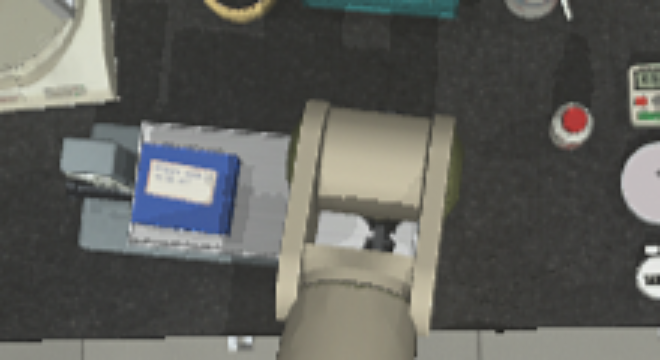

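The arm holds L1 over the right end of the pan, with the box and column clear on the left. I'll lower it gently.

>>> arm_command(
  commands=[
    {"translation": [0.01, 0, 0.05], "angular": [0, 0, 0]},
    {"translation": [0.01, 0, 0.11], "angular": [0, 0, 0]},
    {"translation": [0.01, 0, 0.15], "angular": [0, 0, 0]},
    {"translation": [0.01, 0, 0.17], "angular": [0, 0, 0]},
    {"translation": [0.01, 0, 0.19], "angular": [0, 0, 0]},
    {"translation": [0.01, 0, 0.21], "angular": [0, 0, 0]},
    {"translation": [0.01, 0, 0.225], "angular": [0, 0, 0]},
    {"translation": [0.01, 0, 0.23], "angular": [0, 0, 0]},
    {"translation": [0.01, 0, 0.23], "angular": [0, 0, 0]},
  ],
)

```text
clock: 4.25
ee_pos: [0.4921, 0.0479, 0.1459]
tool_rot: [0.0, 0.748, 0.663, 0.0]
ft_force: [0.1, -0.4, -1.1]
finger_gap: 0.604
grip_force: 33.6
```

>>> arm_command(
  commands=[
    {"translation": [0, 0, 0.015], "angular": [0, 0, 0]},
    {"translation": [0, 0, 0.015], "angular": [0, 0, 0]},
    {"translation": [0, 0, 0.015], "angular": [0, 0, 0]},
  ],
)

```text
clock: 4.55
ee_pos: [0.492, 0.048, 0.1414]
tool_rot: [0.0, 0.748, 0.663, 0.0]
ft_force: [0.7, -1.1, 0.6]
finger_gap: 0.606
grip_force: 33.6
```

>>> arm_command(
  commands=[
    {"translation": [0, 0, 0], "angular": [0, 0, 0]},
    {"translation": [0, 0, 0], "angular": [0, 0, 0]},
    {"translation": [0, 0, -0.05], "angular": [0, 0, 0]},
    {"translation": [0, 0, -0.15], "angular": [0, 0, 0]},
    {"translation": [0, 0, -0.3], "angular": [0, 0, 0]},
    {"translation": [0, 0, -0.45], "angular": [0, 0, 0]},
    {"translation": [0, 0, -0.45], "angular": [0, 0, 0]},
  ],
  gripper=0.85,
)

```text
clock: 5.25
ee_pos: [0.4937, 0.0478, 0.282]
tool_rot: [0.004, 0.748, 0.663, 0.003]
ft_force: [0.5, -0.9, -0.1]
finger_gap: 0.849
grip_force: 0.0
```

```bash
python3 - <<'E'
from h import *
s,p,R=RT();print(p,s['finger_gap'],s['joint_positions'])
# look pose candidates: camera at -x side of column looking at (0.52,.375,.07)
off=np.array([.076,.001,-.1426]); Rc=np.array([[0,-.954,-.3],[1,0,0],[0,-.3,.954]])
tgt=np.array([.50,.36,.07])
# yaw phi: camera viewing azimuth; pitch down e
for az,e,d in [(20,45,.28),(40,45,.28),(60,45,.28),(20,55,.28),(40,55,.26)]:
    a,e_=np.radians(az),np.radians(e)
    f=np.array([np.cos(a)*np.cos(e_),np.sin(a)*np.cos(e_),-np.sin(e_)]); r=np.cross(f,[0,0,1.]);r/=np.linalg.norm(r)
    for sg in (1,):
        C=np.column_stack([r,np.cross(f,r),f])
        Rt=C@Rc.T; pt=tgt-d*f-Rt@off; print(az,e,pt.round(3),np.linalg.norm(pt[:2]).round(3),'z-axis',Rt[:,2].round(2)); mv(pt,Rt=Rt)
E
```

```text
[0.49373709 0.04777673 0.28203945] 0.8485494043759908 [-1.40199581e-01  2.09116753e-01  1.49968847e+00  1.24196753e-05
  1.42202682e+00 -1.95869931e-02]
20 45 [0.399 0.324 0.135] 0.515 z-axis [ 0.83  0.3  -0.46]
T [ 0.8778 -0.4284  0.4865] A [-0.3746  0.6161  0.6304]
40 45 [0.418 0.292 0.135] 0.51 z-axis [ 0.68  0.57 -0.46]
T [ 0.7784 -0.3551  0.4873] A [-0.2544  0.6572  0.433 ]
60 45 [0.446 0.268 0.135] 0.52 z-axis [ 0.44  0.77 -0.46]
T [ 0.71   -0.2523  0.4885] A [-0.1336  0.6829  0.2341]
20 55 [0.411 0.329 0.152] 0.527 z-axis [ 0.75  0.27 -0.61]
T [ 0.8972 -0.3896  0.4285] A [-0.314   0.5175  0.6519]
40 55 [0.436 0.308 0.136] 0.534 z-axis [ 0.61  0.51 -0.61]
T [ 0.8376 -0.2997  0.484 ] A [-0.2127  0.5519  0.4471]
```

```bash
python3 - <<'E'
from h import *
off=np.array([.076,.001,-.1426]); Rc=np.array([[0,-.954,-.3],[1,0,0],[0,-.3,.954]])
tgt=np.array([.50,.36,.07])
for az,e,d in [(15,42,.42),(30,42,.4)]:
    a,e_=np.radians(az),np.radians(e)
    f=np.array([np.cos(a)*np.cos(e_),np.sin(a)*np.cos(e_),-np.sin(e_)]); r=np.cross(f,[0,0,1.]);r/=np.linalg.norm(r)
    C=np.column_stack([r,np.cross(f,r),f]); Rt=C@Rc.T; pt=tgt-d*f-Rt@off; print(az,e,pt.round(3)); mv(pt,Rt=Rt)
E
```

```text
15 42 [0.293 0.306 0.223]
T [ 0.7727 -0.7695  0.1895] A [-0.4241  0.6321  0.6717]
30 42 [0.327 0.261 0.209]
T [ 0.6398 -0.6397  0.2355] A [-0.33    0.6692  0.5259]
```

>>> arm_command(
  commands=[
    {"translation": [0.64, -0.64, 0.18], "angular": [-0.33, 0.67, 0.53]},
    {"translation": [0.64, -0.64, 0.18], "angular": [-0.33, 0.67, 0.53]},
    {"translation": [0.64, -0.64, 0.18], "angular": [-0.33, 0.67, 0.53]},
    {"translation": [0.64, -0.64, 0.18], "angular": [-0.33, 0.67, 0.53]},
    {"translation": [0.64, -0.64, 0.18], "angular": [-0.33, 0.67, 0.53]},
    {"translation": [0.64, -0.64, 0.18], "angular": [-0.33, 0.67, 0.53]},
    {"translation": [0.64, -0.64, 0.18], "angular": [-0.33, 0.67, 0.53]},
    {"translation": [0.64, -0.64, 0.18], "angular": [-0.33, 0.67, 0.53]},
    {"translation": [0.64, -0.64, 0.18], "angular": [-0.33, 0.67, 0.53]},
    {"translation": [0.64, -0.64, 0.18], "angular": [-0.33, 0.67, 0.53]},
  ],
)

```text
clock: 6.25
ee_pos: [0.3237, 0.2674, 0.224]
tool_rot: [-0.137, 0.826, 0.287, 0.466]
ft_force: [0.3, 0.6, 0.0]
finger_gap: 0.849
grip_force: 0.0
```

```bash
python3 - <<'E'
from h import *
s,p,R=RT();print(p,s['joint_positions'])
c=cam('wrist'); save(c,'w1'); np.save('w1.npy',c,allow_pickle=True); print(-c['R'].T@c['t'],c['R'][2])
E
```

```text
[0.32367094 0.26744825 0.22403962] [ 0.15836182 -0.31381614  2.49541237  1.5795552   0.38873034 -0.31574599]
[0.25549035 0.22258089 0.36460538] [ 0.53790883  0.36855921 -0.75816766]
```

View pics/w1.png

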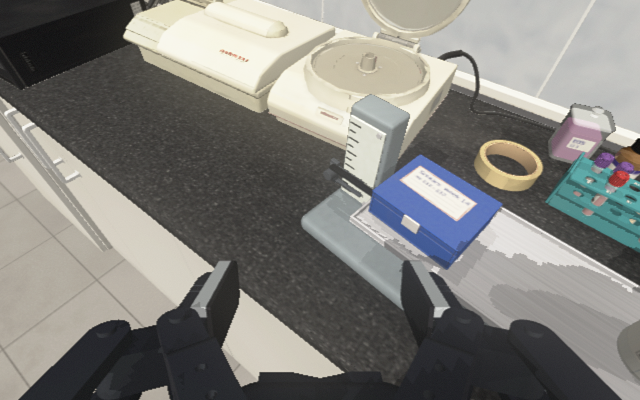

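Here the column is at (370,140), with the clip and pointer at about (350,180) and the box at (435,210). I'll zoom in on that.

```bash
python3 - <<'E'
from h import *
c=np.load('w1.npy',allow_pickle=True).item()
cv2.imwrite('pics/w1c.png',cv2.resize(c['frame'][85:235,310:430],None,fx=4,fy=4,interpolation=cv2.INTER_CUBIC)[...,::-1])
P=pts(c)
for u,v in [(330,170),(335,175),(345,180),(355,185),(365,190),(355,165),(365,150),(360,205),(380,215),(400,240),(620,300)]: print(u,v,P[v,u].round(4))
E
```

```text
330 170 [0.5138 0.3874 0.0751]
335 175 [0.517  0.3814 0.0677]
345 180 [0.5246 0.3705 0.0599]
355 185 [0.504  0.3452 0.0839]
365 190 [0.5033 0.3313 0.0855]
355 165 [0.5232 0.3591 0.0933]
365 150 [0.5219 0.3492 0.1225]
360 205 [0.5244 0.3432 0.0312]
380 215 [0.4752 0.2968 0.0942]
400 240 [0.4661 0.2666 0.0866]
620 300 [0.5333 0.0775 0.0866]
```

View pics/w1c.png

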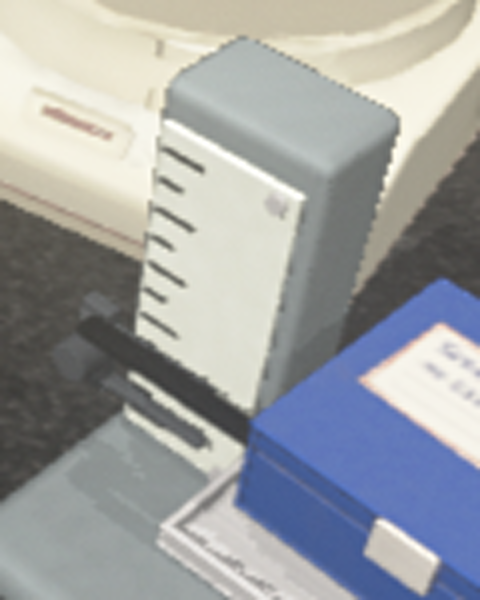

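The crop shows the black pointer blade from (80,325) to (250,430) and a grey lower prong at (155,415). The clip body is at the left, (75,355) to (100,300), and the upper prong is largely hidden behind the pointer. I'll read the depth there.

```bash
python3 - <<'E'
from h import *
c=np.load('w1.npy',allow_pickle=True).item();P=pts(c);F=c['frame']
for n,(u,v) in dict(knobU=(95,303),knobL=(70,355),prL=(155,415),prL2=(190,435),prL0=(125,395),blade=(130,345),blade2=(180,378),bl0=(95,330)).items():
    u=310+u/4;v=85+v/4
    iu,iv=int(u),int(v)
    print(n,iu,iv); 
    for dv in range(-4,5): print('  ',iv+dv,P[iv+dv,iu].round(4),F[iv+dv,iu])
E
```

```text
knobU 333 160
   156 [ 6.109e-01  4.459e-01 -5.000e-04] [86 84 78]
   157 [0.6074 0.4435 0.001 ] [88 88 83]
   158 [0.5247 0.3915 0.085 ] [105 105 105]
   159 [0.5218 0.3895 0.0864] [107 108 108]
   160 [0.5214 0.3891 0.0853] [110 110 111]
   161 [0.5207 0.3886 0.0844] [110 110 110]
   162 [0.5198 0.3879 0.0838] [96 96 95]
   163 [0.5197 0.3877 0.0823] [89 90 88]
   164 [0.5139 0.3839 0.087 ] [68 67 64]
knobL 327 173
   169 [0.5131 0.3914 0.0748] [94 94 93]
   170 [0.5118 0.3905 0.0746] [ 99 100  99]
   171 [0.5104 0.3895 0.0745] [101 103 102]
   172 [0.5082 0.3879 0.0754] [96 98 98]
   173 [0.5084 0.3879 0.0736] [93 94 95]
   174 [0.5088 0.388  0.0715] [91 91 91]
   175 [0.5082 0.3875 0.0706] [92 93 94]
   176 [0.5076 0.387  0.0696] [92 92 92]
   177 [0.5085 0.3875 0.0669] [92 92 92]
prL 348 188
   184 [0.5236 0.3648 0.0571] [189 190 178]
   185 [0.5197 0.3625 0.0599] [111 114 111]
   186 [0.5188 0.3619 0.0592] [94 96 97]
   187 [nan nan nan] [101 103 104]
   188 [0.5161 0.36   0.0591] [102 104 105]
   189 [0.515  0.3592 0.0586] [90 91 91]
   190 [0.5236 0.3636 0.0468] [109 110 105]
[... 1342 characters left out ...]
192 0.3547 0.081 ] [148 149 141]
   177 [0.5181 0.3539 0.0806] [82 82 82]
   178 [0.5113 0.3503 0.0865] [67 65 65]
   179 [0.5102 0.3496 0.0862] [65 66 65]
   180 [0.5089 0.3487 0.0861] [66 66 65]
   181 [0.5087 0.3484 0.0848] [64 65 65]
   182 [0.5072 0.3474 0.085 ] [68 68 67]
   183 [0.5046 0.3459 0.0863] [68 67 67]
bl0 333 167
   163 [0.5197 0.3877 0.0823] [89 90 88]
   164 [0.5139 0.3839 0.087 ] [68 67 64]
   165 [0.5142 0.384  0.0851] [67 65 62]
   166 [0.5127 0.3829 0.0852] [66 64 62]
   167 [0.5104 0.3813 0.0862] [67 65 63]
   168 [0.5095 0.3806 0.0856] [67 66 63]
   169 [0.509  0.3802 0.0845] [65 65 62]
   170 [0.5088 0.3799 0.0832] [68 67 65]
   171 [0.5157 0.384  0.074 ] [81 82 80]
```

Depth gives a lower prong top of z = 0.060 and an upper prong top of 0.081, so the gap centre is at 0.0685. The pointer centre is at 0.084, so it needs to go about 15.5 mm further down, which is the second large bottle.

```bash
python3 - <<'E'
from h import *
f=mv([.42,.10,.29]); mv([.5505,-.185,.23],frm=f)
mv([.5505,-.3395,.19],frm=f); 
E
```

```text
T [ 0.1275  0.648  -0.1695] A [ 0.2822 -0.6001 -0.4587]
T [-0.8937  0.5413  0.2   ] A [0. 0. 0.]
T [-1.4053  0.6005  0.3333] A [0. 0. 0.]
```

>>> arm_command(
  commands=[
    {"translation": [0.128, 0.648, -0.17], "angular": [0.282, -0.6, -0.459]},
    {"translation": [0.128, 0.648, -0.17], "angular": [0.282, -0.6, -0.459]},
    {"translation": [0.128, 0.648, -0.17], "angular": [0.282, -0.6, -0.459]},
    {"translation": [0.128, 0.648, -0.17], "angular": [0.282, -0.6, -0.459]},
    {"translation": [0.128, 0.648, -0.17], "angular": [0.282, -0.6, -0.459]},
    {"translation": [0.128, 0.648, -0.17], "angular": [0.282, -0.6, -0.459]},
    {"translation": [0.128, 0.648, -0.17], "angular": [0.282, -0.6, -0.459]},
    {"translation": [0.128, 0.648, -0.17], "angular": [0.282, -0.6, -0.459]},
    {"translation": [0.128, 0.648, -0.17], "angular": [0.282, -0.6, -0.459]},
    {"translation": [0.128, 0.648, -0.17], "angular": [0.282, -0.6, -0.459]},
  ],
)

```text
clock: 7.3
ee_pos: [0.4224, 0.1002, 0.2925]
tool_rot: [0.005, 0.745, 0.667, -0.005]
ft_force: [-0.1, -0.1, -0.3]
finger_gap: 0.852
grip_force: 0.0
```

>>> arm_command(
  commands=[
    {"translation": [-0.16, 0.1, 0], "angular": [0, 0, 0]},
    {"translation": [-0.32, 0.2, 0.05], "angular": [0, 0, 0]},
    {"translation": [-0.48, 0.3, 0.1], "angular": [0, 0, 0]},
    {"translation": [-0.63, 0.4, 0.13], "angular": [0, 0, 0]},
    {"translation": [-0.78, 0.5, 0.16], "angular": [0, 0, 0]},
    {"translation": [-0.9, 0.55, 0.2], "angular": [0, 0, 0]},
    {"translation": [-0.9, 0.55, 0.2], "angular": [0, 0, 0]},
    {"translation": [-0.9, 0.55, 0.2], "angular": [0, 0, 0]},
  ],
)

```text
clock: 8.1
ee_pos: [0.556, -0.1891, 0.232]
tool_rot: [0.002, 0.747, 0.665, -0.004]
ft_force: [-0.9, 0.2, -1.7]
finger_gap: 0.852
grip_force: 0.0
```

```bash
python3 - <<'E'
from h import *
print(RT()[1])
mv([.5505,-.3395,.19]); mv([.5505,-.3395,.055])
c=cam('top');P=pts(c)
for n,(u,v),z in [('L2',(430,188),.112),('L1pan',(308,205),.198)]:
    w=P[v-22:v+23,u-22:u+23].reshape(-1,3); w=w[abs(w[:,2]-z)<.009]; print(n,len(w),w.mean(0) if len(w) else 0,np.ptp(w,axis=0))
save(c,'t2')
E
```

```text
[ 0.55596441 -0.18909848  0.23201071]
T [-0.4988  0.0399  0.1444] A [-0.0017  0.0057  0.0001]
T [-0.4948  0.0411  0.5944] A [-0.0017  0.0057  0.0001]
L2 79 [ 0.55110456 -0.33996664  0.11115557] [0.02886897 0.03045993 0.01599454]
L1pan 83 [0.49236738 0.05193667 0.19712037] [0.03095862 0.02713854 0.01558376]
```

>>> arm_command(
  commands=[
    {"translation": [-0.15, 0.015, 0.04], "angular": [0, 0, 0]},
    {"translation": [-0.3, 0.025, 0.08], "angular": [0, 0, 0]},
    {"translation": [-0.43, 0.04, 0.12], "angular": [0, 0, 0]},
    {"translation": [-0.5, 0.04, 0.144], "angular": [0, 0, 0]},
    {"translation": [-0.5, 0.04, 0.144], "angular": [0, 0, 0]},
    {"translation": [-0.5, 0.04, 0.144], "angular": [0, 0, 0]},
    {"translation": [-0.5, 0.04, 0.144], "angular": [0, 0, 0]},
  ],
)

```text
clock: 8.85
ee_pos: [0.5527, -0.3345, 0.1928]
tool_rot: [0.003, 0.744, 0.668, -0.002]
ft_force: [1.0, -0.2, 0.1]
finger_gap: 0.847
grip_force: 0.0
```

```bash
python3 - <<'E'
from h import *
print(RT()[1]); mv([.5508,-.3398,.055])
E
```

```text
[ 0.55265332 -0.33451579  0.19277982]
T [-0.0152 -0.0053  0.4594] A [0.0015 0.0041 0.0048]
```

>>> arm_command(
  commands=[
    {"translation": [-0.015, -0.005, 0.1], "angular": [0, 0, 0.005]},
    {"translation": [-0.015, -0.005, 0.22], "angular": [0, 0, 0.005]},
    {"translation": [-0.015, -0.005, 0.34], "angular": [0, 0, 0.005]},
    {"translation": [-0.015, -0.005, 0.43], "angular": [0, 0, 0.005]},
    {"translation": [-0.015, -0.005, 0.46], "angular": [0, 0, 0.005]},
    {"translation": [-0.015, -0.005, 0.46], "angular": [0, 0, 0.005]},
    {"translation": [-0.015, -0.005, 0.46], "angular": [0, 0, 0.005]},
  ],
)

```text
clock: 9.55
ee_pos: [0.5512, -0.3413, 0.0557]
tool_rot: [0.004, 0.747, 0.665, -0.001]
ft_force: [0.3, -0.2, 0.7]
finger_gap: 0.847
grip_force: 0.0
```

>>> arm_command(
  commands=[
    {"translation": [0, 0, 0], "angular": [0, 0, 0]},
    {"translation": [0, 0, 0], "angular": [0, 0, 0]},
    {"translation": [0, 0, 0], "angular": [0, 0, 0]},
    {"translation": [0, 0, 0], "angular": [0, 0, 0]},
    {"translation": [0, 0, 0], "angular": [0, 0, 0]},
  ],
  gripper=0,
  squeeze=30,
)

```text
clock: 10.05
ee_pos: [0.5509, -0.3417, 0.0558]
tool_rot: [0.004, 0.747, 0.665, -0.001]
ft_force: [-0.6, 0.6, 6.4]
finger_gap: 0.605
grip_force: 31.0
```

```bash
python3 - <<'E'
from h import *
s,p,R=RT();print(p,s['finger_gap'],s['grip_force'])
d=p-np.array([.5508,-.3398,p[2]]); print('tcp-bottle',d)
b=np.array([.4924,.0519])+.085*np.array([.115,.993]); print(b)
mv([.5508,-.3398,.22]); f=mv([.53,-.10,.22]); mv([b[0],b[1]+d[1],.22],frm=f)
E
```

```text
[ 0.55087495 -0.34167175  0.05578562] 0.6051486613205352 30.99939113482833
tcp-bottle [ 7.49472193e-05 -1.87174902e-03  0.00000000e+00]
[0.502175 0.136305]
T [ 0.0022  0.0012 -0.5474] A [ 0.0025  0.0046 -0.0011]
T [ 0.788  -0.161  -0.5537] A [ 0.0025  0.0046 -0.0011]
T [ 0.7656 -0.182   0.    ] A [0. 0. 0.]
```

>>> arm_command(
  commands=[
    {"translation": [0, 0, -0.08], "angular": [0, 0, 0]},
    {"translation": [0, 0, -0.22], "angular": [0, 0, 0]},
    {"translation": [0, 0, -0.37], "angular": [0, 0, 0]},
    {"translation": [0.06, -0.01, -0.52], "angular": [0, 0, 0]},
    {"translation": [0.16, -0.035, -0.64], "angular": [0, 0, 0]},
    {"translation": [0.28, -0.06, -0.73], "angular": [0, 0, 0]},
    {"translation": [0.42, -0.09, -0.77], "angular": [0, 0, 0]},
    {"translation": [0.56, -0.12, -0.78], "angular": [0, 0, 0]},
    {"translation": [0.69, -0.145, -0.78], "angular": [0, 0, 0]},
    {"translation": [0.8, -0.165, -0.78], "angular": [0, 0, 0]},
  ],
)

```text
clock: 11.05
ee_pos: [0.5283, -0.0936, 0.2873]
tool_rot: [0.003, 0.747, 0.665, -0.001]
ft_force: [0.4, 0.7, -2.2]
finger_gap: 0.61
grip_force: 32.8
```

>>> arm_command(
  commands=[
    {"translation": [0.13, -0.03, 0], "angular": [0, 0, 0]},
    {"translation": [0.26, -0.06, 0], "angular": [0, 0, 0]},
    {"translation": [0.39, -0.09, 0], "angular": [0, 0, 0]},
    {"translation": [0.52, -0.12, 0], "angular": [0, 0, 0]},
    {"translation": [0.64, -0.15, 0], "angular": [0, 0, 0]},
    {"translation": [0.72, -0.17, 0], "angular": [0, 0, 0]},
    {"translation": [0.755, -0.18, 0], "angular": [0, 0, 0]},
    {"translation": [0.755, -0.18, 0], "angular": [0, 0, 0]},
    {"translation": [0.755, -0.18, 0], "angular": [0, 0, 0]},
  ],
)

```text
clock: 11.95
ee_pos: [0.5019, 0.1347, 0.2852]
tool_rot: [0.003, 0.747, 0.664, -0.002]
ft_force: [0.1, 0.3, -2.7]
finger_gap: 0.605
grip_force: 32.8
```

```bash
python3 - <<'E'
from h import *
s,p,R=RT();print(p,s['finger_gap'],s['ft_force'])
for z in (.148,.142,.128,.124): mv([.5022,.1345,z])
E
```

```text
[0.50187905 0.13471952 0.28517853] 0.604951422226461 [ 0.10946565  0.27854539 -2.72102142]
T [2.100e-03 3.000e-04 4.573e-01] A [ 0.0012  0.0037 -0.0015]
T [2.200e-03 2.000e-04 4.773e-01] A [ 0.0012  0.0037 -0.0015]
T [2.500e-03 2.000e-04 5.239e-01] A [ 0.0012  0.0037 -0.0015]
T [2.600e-03 1.000e-04 5.373e-01] A [ 0.0012  0.0037 -0.0015]
```

>>> arm_command(
  commands=[
    {"translation": [0.002, 0, 0.09], "angular": [0, 0, 0]},
    {"translation": [0.002, 0, 0.21], "angular": [0, 0, 0]},
    {"translation": [0.002, 0, 0.32], "angular": [0, 0, 0]},
    {"translation": [0.002, 0, 0.41], "angular": [0, 0, 0]},
    {"translation": [0.002, 0, 0.45], "angular": [0, 0, 0]},
    {"translation": [0.002, 0, 0.47], "angular": [0, 0, 0]},
    {"translation": [0.002, 0, 0.49], "angular": [0, 0, 0]},
    {"translation": [0.002, 0, 0.51], "angular": [0, 0, 0]},
    {"translation": [0.002, 0, 0.525], "angular": [0, 0, 0]},
    {"translation": [0.002, 0, 0.53], "angular": [0, 0, 0]},
  ],
)

```text
clock: 12.95
ee_pos: [0.5023, 0.1353, 0.1262]
tool_rot: [0.003, 0.747, 0.665, -0.001]
ft_force: [0.1, -0.5, -0.8]
finger_gap: 0.609
grip_force: 33.0
```

>>> arm_command(
  commands=[
    {"translation": [0, 0, 0], "angular": [0, 0, 0]},
    {"translation": [0, 0, 0], "angular": [0, 0, 0]},
    {"translation": [0, 0, 0], "angular": [0, 0, 0]},
  ],
)

```text
clock: 13.25
ee_pos: [0.5022, 0.1353, 0.1264]
tool_rot: [0.003, 0.747, 0.665, -0.001]
ft_force: [1.8, -0.5, 0.1]
finger_gap: 0.606
grip_force: 32.9
```

>>> arm_command(
  commands=[
    {"translation": [0, 0, 0], "angular": [0, 0, 0]},
    {"translation": [0, 0, 0], "angular": [0, 0, 0]},
    {"translation": [0, 0, -0.05], "angular": [0, 0, 0]},
    {"translation": [0, 0, -0.15], "angular": [0, 0, 0]},
    {"translation": [0, 0, -0.3], "angular": [0, 0, 0]},
    {"translation": [0, 0, -0.45], "angular": [0, 0, 0]},
    {"translation": [0, 0, -0.53], "angular": [0, 0, 0]},
    {"translation": [0, 0, -0.53], "angular": [0, 0, 0]},
    {"translation": [0, 0, -0.53], "angular": [0, 0, 0]},
  ],
  gripper=0.85,
)

```text
clock: 14.15
ee_pos: [0.5016, 0.1362, 0.2846]
tool_rot: [0.002, 0.747, 0.665, -0.002]
ft_force: [0.1, 0.8, -0.8]
finger_gap: 0.847
grip_force: 0.0
```

```bash
python3 - <<'E'
from h import *
print(RT()[1])
off=np.array([.076,.001,-.1426]); Rc=np.array([[0,-.954,-.3],[1,0,0],[0,-.3,.954]])
q=[-0.137,0.826,0.287,0.466]
mv([.324,.267,.224],Rt=Ro.from_quat(q[1:]+q[:1]).as_matrix())
E
```

```text
[0.50155519 0.13621271 0.28459333]
T [ 0.365  -0.6389  0.1993] A [-0.2805  0.601   0.4566]
```

>>> arm_command(
  commands=[
    {"translation": [0.1, -0.2, 0], "angular": [0, 0, 0]},
    {"translation": [0.365, -0.64, 0.17], "angular": [-0.28, 0.6, 0.456]},
    {"translation": [0.365, -0.64, 0.17], "angular": [-0.28, 0.6, 0.456]},
    {"translation": [0.365, -0.64, 0.17], "angular": [-0.28, 0.6, 0.456]},
    {"translation": [0.365, -0.64, 0.17], "angular": [-0.28, 0.6, 0.456]},
    {"translation": [0.365, -0.64, 0.17], "angular": [-0.28, 0.6, 0.456]},
    {"translation": [0.365, -0.64, 0.17], "angular": [-0.28, 0.6, 0.456]},
    {"translation": [0.365, -0.64, 0.17], "angular": [-0.28, 0.6, 0.456]},
    {"translation": [0.365, -0.64, 0.17], "angular": [-0.28, 0.6, 0.456]},
    {"translation": [0.365, -0.64, 0.17], "angular": [-0.28, 0.6, 0.456]},
  ],
)

```text
clock: 15.15
ee_pos: [0.3229, 0.2691, 0.2324]
tool_rot: [-0.136, 0.827, 0.305, 0.452]
ft_force: [0.1, 0.7, 0.3]
finger_gap: 0.848
grip_force: 0.0
```

>>> arm_command(
  commands=[
    {"translation": [0, 0, 0], "angular": [0, 0, 0]},
    {"translation": [0, 0, 0], "angular": [0, 0, 0]},
    {"translation": [0, 0, 0], "angular": [0, 0, 0]},
    {"translation": [0, 0, 0], "angular": [0, 0, 0]},
    {"translation": [0, 0, 0], "angular": [0, 0, 0]},
    {"translation": [0, 0, 0], "angular": [0, 0, 0]},
    {"translation": [0, 0, 0], "angular": [0, 0, 0]},
  ],
)

```text
clock: 15.85
ee_pos: [0.324, 0.2699, 0.2343]
tool_rot: [-0.136, 0.826, 0.307, 0.452]
ft_force: [0.5, 0.8, 0.1]
finger_gap: 0.848
grip_force: 0.0
```

```bash
python3 - <<'E'
from h import *
c=cam('wrist');np.save('w2.npy',c,allow_pickle=True);save(c,'w2');P=pts(c);F=c['frame'].astype(int)
# region near column face
m=(P[...,0]>.495)&(P[...,0]<.527)&(P[...,1]>.345)&(P[...,1]<.385)&(P[...,2]>.03)&(P[...,2]<.1)
g=F.sum(-1)/3
for n,k in [('black',g<75),('grey',(g>85)&(g<115))]:
    h=np.histogram(P[m&k][:,2],bins=np.arange(.04,.1,.002)); print(n,dict(zip((h[1][:-1]*1e3).round().astype(int).tolist(),h[0].tolist())))
cv2.imwrite('pics/w2c.png',cv2.resize(c['frame'][60:300,300:640],None,fx=2,fy=2,interpolation=cv2.INTER_CUBIC)[...,::-1])
E
```

```text
black {40: 0, 42: 0, 44: 0, 46: 0, 48: 0, 50: 0, 52: 0, 54: 0, 56: 0, 58: 0, 60: 1, 62: 2, 64: 4, 66: 19, 68: 131, 70: 13, 72: 0, 74: 0, 76: 0, 78: 0, 80: 0, 82: 1, 84: 0, 86: 0, 88: 0, 90: 0, 92: 0, 94: 0, 96: 0}
grey {40: 0, 42: 0, 44: 0, 46: 0, 48: 0, 50: 0, 52: 0, 54: 0, 56: 7, 58: 1, 60: 0, 62: 0, 64: 0, 66: 9, 68: 8, 70: 5, 72: 16, 74: 5, 76: 8, 78: 30, 80: 83, 82: 7, 84: 11, 86: 4, 88: 1, 90: 0, 92: 0, 94: 0, 96: 2}
```

View pics/w2c.png

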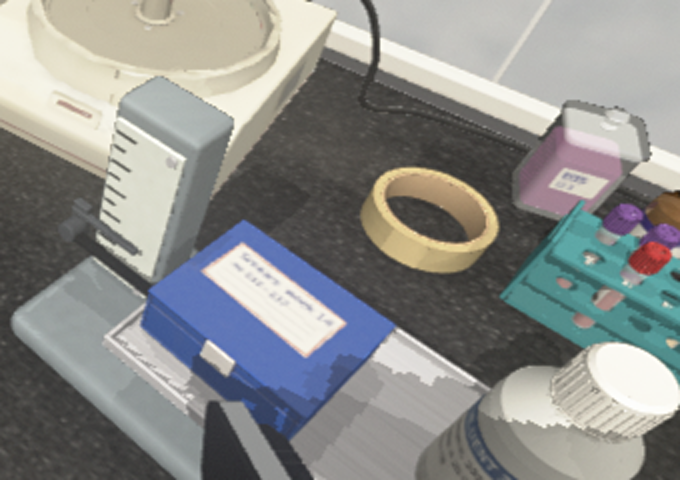

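The picture shows the upper prong at (115,235) with the black pointer just below it and the box still on the pan. By depth the pointer's top is at about 0.069 and its centre at 0.067, inside the 0.060–0.077 gap. I'll check the rest from the top and hand in.

```bash
python3 - <<'E'
from h import *
c=cam('top');P=pts(c)
for n,(u,v),z in [('L1pan',(308,205),.182),('L2pan',(280,205),.182),('S1',(370,181),.088),('S2',(426,219),.088),('B1',(462,193),.112),('B2',(457,227),.112)]:
    w=P[v-22:v+23,u-22:u+23].reshape(-1,3); w=w[abs(w[:,2]-z)<.009]; print(n,len(w),w.mean(0).round(4) if len(w) else 0)
print(workorder.hand_in())
E
```

```text
L1pan 87 [0.492  0.0519 0.1817]
L2pan 90 [0.5023 0.1352 0.181 ]
S1 62 [ 0.5818 -0.1485  0.0873]
S2 61 [ 0.456  -0.3244  0.0866]
B1 85 [ 0.5335 -0.4412  0.1119]
B2 83 [ 0.4269 -0.415   0.1112]
the job is handed in; nothing more can be done
None
```

The job is handed in: both large bottles stand upright on the pan beside the slide box, and the pointer rests between the prongs, about 1.5 mm below the middle of the gap; the small bottles and blue look-alikes stand where they were, and the run took about 16 s.

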